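# Lock the spindle for a cutter change

## Robot

A 6-joint arm with a two-finger parallel gripper is mounted at the origin on the work surface. World frame = base frame: x ahead of the robot, y to its left, z up, the work surface at z = 0. Lengths are in m, angles in rad, forces in N, time in s.
With the tool pointing down it reaches from about 0.425 to 0.95 m from the base axis. Payload 14.7 kg.
Tool frame: the origin (TCP) lies at the very end of the fingers, on their centre line; the grasp point (between the pads) lies 19 mm behind it; z points along the fingers, y is the line along which they close (so a half turn about z gives the same grasp; the last joint's range is limited). The gripper opens to 85 mm and grips with 20 to 120 N. Pads are 22 mm wide; open, the fingers measure 114 mm over their backs; the gripper's body (76 mm by 85 mm) begins 54 mm behind the grasp point. The pads swing forward as they close: fully open they stand 13 mm farther back than shut.
Start: joints at [-1.205, 0.48, 1.596, -0, 1.065, -0.047], TCP at [0.261, -0.595, 0.231] pointing down, gripper open.
Joint ranges: [-2.75, 2.75], [-0.82, 2.05], [0.23, 2.67], [-1.56, 4.7], [0.09, 2.69], [-2.92, 2.92]. Speed limits (rad/s): [1.89, 1.89, 2.39, 3.01, 3.01, 3.01].

## Interface

Orientations are given as a rotation vector (axis times angle).
In Python, from plant import robot gives the robot as it stands. The module is installed in compiled form; this text tells all that it offers.
- The arm moves only by the tool apply_moves, never from a script. Its argument "moves" is one flat list of numbers, 6 for each row, row after row: the shift along the tool's x, y, z in cm, then the turn, a rotation vector about the tool's x, y, z in rad. In form: [dx, dy, dz, ax, ay, az, dx, dy, dz, ax, ay, az, ...]. A call has 1 to 10 rows; each row shifts and turns the commanded pose from where the row before left it, along the tool's axes as they then stand; what a row does not reach is not made up. A row lasts 1/12 s, in which the tool goes at most 41.7 mm and 7.16 degrees, less where a joint would pass 70% of its speed; a pose out of reach is approached as far as the arm can. A call is refused whole if a number of a shift passes 4.17 or a number of a turn 0.125, either way. A call with a gripper value outside its range is refused whole. "claw" is the closure, from 0 (fully open) to 1 (shut), set as the call begins (left out, the last holds). The fingers move at their own pace and stop on an object; "squeeze" is the grip in N (left out, the last holds). Time passes only in rows, so rows that do not move let the fingers close. It gives the time, the measured TCP pose, the force, the opening and the grip force at its end, in the units of the state.
- robot.get_obs(): the state, without advancing time (a new reading comes with each control period).
- robot.capture(name): name is "scene" or "top"; returns a dict with "color" (400x640x3 uint8, red, green, blue), "mtx" (3x3 intrinsics, pixels), "k1" (the pictures are not rectified: a ray, as slopes to the right and down, at radius r is drawn at 1 + k1 r^2 times it, then the intrinsics apply), "eye" and "orientation" of the camera in the world. Camera axes: x right, y up, looking along -z (the intrinsics and any distortion apply to the point x, -y, -z); pixel columns grow to the right and rows downward; lengths in m; the calibration is good to about 2 mm. A picture is of the moment at which its call begins. There is no depth.
- robot.close_job(): hands the job in; it is judged then, once.
Trained networks look in a picture, given as the dict that the camera call returned (one of the last four; its "shot" number tells which), for a name from the list of things; names that differ only in an ending like _2 or _b are one class to them, and where a whole thing is asked for, a point or a joint stands for the part that bears it (a point fixed in the world has none). Each returns a list of dicts, best first, with "p" (0 to 1); they miss things now and then, are a little off and sometimes report something else, mostly with a low value. They report only what shows in the picture. A call takes as long as a camera call.
- robot.search_frame(label, picture): "xyz" ([x, y, z] in m, in the coordinates of the camera as it stood for that picture, good to about 4 mm: the middle of the surface that is visible of it).
- robot.cut_out(label, picture): "region" (400x640 bool, what is visible of it).
The state is a dict: "time": time; "joint_positions": joint angles; "joint_velocities": joint speeds; "effort": joint torques, N m; "position": TCP position; "ee_rot": TCP orientation; "ft_force": force on the tool from outside, world axes, zero at the start; "moment": the same for the moment, N m; "width": finger opening in m; "grasp_force": force on a finger pad.
Only numpy, scipy, OpenCV 4.12 (cv2) and the standard library are available. Lean on these libraries where they do the work, as an engineer would, in place of code of your own. Each camera call takes 0.05 s, during which the arm holds its last target. There are 200 camera calls.

## Task

Lock the spindle of the small moulding machine: push the peg on its slotted disc round until the slot faces the locking bar, then push the bar by its upright tab until it is fully home in the slot. Only push gently with the fingertips: do not pinch or force the disc or the bar, and leave the things lying about alone.

Things in the scene. Friction and masses are not known exactly. Their poses are not given: they have to be found in the camera images.
- spindle_unit: Grey cast spindle unit fixed on the bench, plate 170 x 420 x 20 mm. Origin on the bench under the disc's axis; +y: the way the bar travels to the disc, z up. On it (y in mm): guide block for the bar, 49 wide, y -122 to -80, top at z 45 (screws 48), with a rubber buffer on its outer end (to y -136, top at z 51; gives 1.5 N/mm for 12 mm); belt cover 130 wide, y 90 to 190, top at z 62.
- locking_disc: Steel disc lying flat, 120 mm across, z 28 to 42 mm. Origin on its vertical axis, at its underside. One radial slot, 20 mm wide, 39 deep, opens to its -y; a peg stands at its +y. Turns over a full turn either way against friction (0.15 N m), stays where left. In line when its axes are parallel to spindle_unit's. Central nut and spindle end: radius 18 mm, up to z 64 mm.
- locking_bar: Steel bar 14 mm wide, 10 high, level at z 35 mm, sliding along the unit's y in the guide. Origin at its round nose, the end next to the disc: y about -70 mm in spindle_unit when drawn back, -34 mm fully home, where the tab meets the buffer. 4 N of friction, stays where left. Out of line it hits the disc's rim; the nose centres itself from a few mm off.
- slot_mouth (a point): Middle of the slot's mouth on the rim of the disc, 60 mm from the axis, z = 35 mm.
- peg_center (a point): Centre (half-way up) of the upright steel peg on the disc, 14 mm in diameter, 44 mm from the axis, from the disc's top at z = 42 mm up to z = 74 mm. Nothing stands over the disc in its path.
- bar_exit (a point): Fixed point on the bar's line at the disc's rim, 60 mm from the axis on the bar's side, z = 35 mm; slot_mouth lies here when the slot is in line.
- bar_tab (a point): Middle of the upright steel tab at the bar's outer end, 106 mm behind the nose (z = 60.5 mm). The tab is a plate 36 mm wide across the bar and 8 mm thick along it, top at z = 78 mm; its outer face is 4 mm behind this point. The bar travels with the tab. Behind it there is only the flat base plate.
- mallet: Loose wooden-handled mallet with a dark head, 260 mm long, lying beside the unit at its +x side; origin half-way along the handle on the bench. A bystander.
- screwdriver: Loose amber-handled screwdriver, 200 mm long, lying beside the unit at its -x side; origin half-way along on the bench. A bystander.
- jar: Loose small glass jar with a steel cap, 60 mm across, 70 mm tall, standing on the bench on the unit's +x side near the tab's end; origin at its underside. A bystander.
- plant_pot: Loose terracotta pot with a trailing plant, 130 mm across with leaves, about 115 mm tall, standing beyond the belt cover (unit's +y end); origin at its underside. A bystander.

How it is judged:
On the way, in this order (a step that is already met when the one before it is completed fails the run):
1. the disc's slot is turned to face the bar (horizontal distance between slot_mouth and bar_exit below 0.006 m), for 0.2 s.
2. the bar is pushed home in the slot (horizontal distance between slot_mouth and bar_exit below 0.006 m and y of locking_bar in the frame of spindle_unit above -0.0395 m), for 0.2 s.
At the end, for the whole second after the job is handed in: The slot is in line with the bar (mouth within 6 mm of the bar's line at the rim), the bar's nose is within 5.5 mm of its fully home place, and disc and bar are at rest (all of step 2 and angular speed of locking_disc below 0.05 rad/s and linear speed of locking_bar below 0.005 m/s); the robot touches nothing.
It fails at once if the disc is pinched or forced (more than 35 N from the fingers) (contact force between the fingers and locking_disc above 35 N).
It fails at once if the bar is pinched or forced (more than 35 N from the fingers) (contact force between the fingers and locking_bar above 35 N).
It fails at once if the mallet, screwdriver, jar or plant pot is moved (over 20 mm) or lifted (distance of any of mallet, screwdriver, jar, plant_pot from where it was at the start of the episode above 0.02 m).
It also fails if it takes over 51 s, if anything falls off the work surface, if the arm or the gripper's body presses on something with over 40 N, if the wrist force passes 120 N, or if a joint passes its speed limit or range.

## Working session

There is one attempt and no reset: what is moved stays moved. The work goes in short steps, Python scripts to look and compute and a tool call to move; the robot and the scene stay as the last step left them, time stands still between calls to the robot, and variables do not carry over. Pictures are saved under pics/ and viewed, at most 10 in all, crops included, and the job is handed in when it is done.

Besides the shell and the picture viewer there is one more tool, called after "Call:" by a JSON object that holds its "method" and its "body", one argument or row to a line. apply_moves: Moves the arm, as the interface text tells. Its arguments: {"type":"object","properties":{"moves":{"type":"array","items":{"type":"number"}},"claw":{"type":"number"},"squeeze":{"type":"number"}},"required":["moves"]}

```bash
mkdir -p pics; cat > h.py <<'E'
import numpy as np, cv2
from scipy.spatial.transform import Rotation as R
from plant import robot
def rot(o):
    o=np.array(o,float)
    if o.shape==(3,3): return o
    return (R.from_quat(o) if o.size==4 else R.from_rotvec(o)).as_matrix()
def w(c,p): return np.array(c["eye"])+rot(c["orientation"])@np.array(p)
def proj(c,P):
    p=rot(c["orientation"]).T@(np.array(P)-c["eye"]); s=np.array([p[0],-p[1]])/-p[2]
    s=s*(1+c["k1"]*(s@s)); return (np.array(c["mtx"])@[s[0],s[1],1])[:2]
def ray(c,uv,z):
    K=np.array(c["mtx"]); D=np.array([c["k1"],0,0,0,0.])
    s=cv2.undistortPoints(np.array([[uv]],float),K,D)[0,0]
    d=rot(c["orientation"])@[s[0],-s[1],-1]; e=np.array(c["eye"])
    return e+d*(z-e[2])/d[2]
def save(c,n): cv2.imwrite("pics/"+n,c["color"][:,:,::-1])
def find(c,l):
    return [(np.round(w(c,d["xyz"]),4),round(d["p"],2)) for d in robot.search_frame(l,c)[:2]]
E
python3 - <<'E'
from h import *
for n in("top","scene"):
    c=robot.capture(n); save(c,n+"0.png"); print(n,c["eye"],c["orientation"],c["k1"])
    for l in "spindle_unit locking_disc locking_bar slot_mouth peg_center bar_exit bar_tab mallet screwdriver jar plant_pot".split():
        try: print(l,find(c,l))
        except Exception as e: print(l,e)
o=robot.get_obs();print(o["position"],o["ee_rot"],o["time"])
E
```

```text
top [0.55201591 0.11595243 1.3392325 ] [ 0.04038062 -0.03450092 -1.58505365] -0.10496673088409018
spindle_unit [(array([0.5858, 0.0818, 0.0172]), 0.66)]
locking_disc [(array([0.5907, 0.0775, 0.0427]), 0.71)]
locking_bar [(array([ 0.5388, -0.0755,  0.0416]), 0.43)]
slot_mouth [(array([0.5922, 0.0748, 0.0367]), 0.87)]
peg_center [(array([0.5889, 0.0783, 0.0403]), 0.83), (array([0.7657, 0.1213, 0.0265]), 0.45)]
bar_exit [(array([0.5834, 0.0827, 0.0227]), 0.64)]
bar_tab [(array([ 0.5457, -0.074 ,  0.038 ]), 0.5), (array([0.5854, 0.0827, 0.0208]), 0.43)]
mallet [(array([0.7706, 0.1203, 0.0269]), 0.74)]
screwdriver [(array([0.4437, 0.1268, 0.0236]), 0.71)]
jar [(array([ 0.6828, -0.1293,  0.0725]), 0.82)]
plant_pot [(array([0.6369, 0.4018, 0.0898]), 0.62)]
scene [1.51951547 0.24177263 0.73823073] [0.67965778 0.790557   1.55149408] -0.0657389795971017
spindle_unit [(array([0.6224, 0.1059, 0.0199]), 0.9)]
locking_disc [(array([0.6064, 0.0862, 0.0403]), 0.71), (array([ 0.5503, -0.0798,  0.0457]), 0.67)]
locking_bar [(array([ 0.5488, -0.076 ,  0.0498]), 0.63)]
slot_mouth [(array([0.6066, 0.0847, 0.0377]), 0.66)]
peg_center [(array([0.6059, 0.091 , 0.0458]), 0.78)]
bar_exit [(array([0.6294, 0.1094, 0.0225]), 0.97), (array([0.6056, 0.083 , 0.0409]), 0.39)]
bar_tab [(array([ 0.5471, -0.0811,  0.0456]), 0.51)]
mallet [(array([0.7806, 0.1354, 0.0254]), 0.57)]
screwdriver [(array([0.4542, 0.1288, 0.0183]), 0.66)]
jar [(array([ 0.7061, -0.1268,  0.0488]), 0.94)]
plant_pot [(array([0.6686, 0.3993, 0.0864]), 0.97)]
[ 0.26077585 -0.59539621  0.23131126] [ 3.07491183e+00  6.43812576e-01 -6.30269559e-06] 1.2
```

View pics/top0.png

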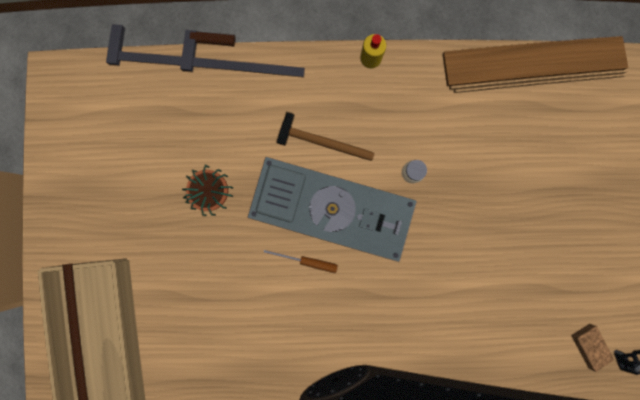

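View pics/scene0.png

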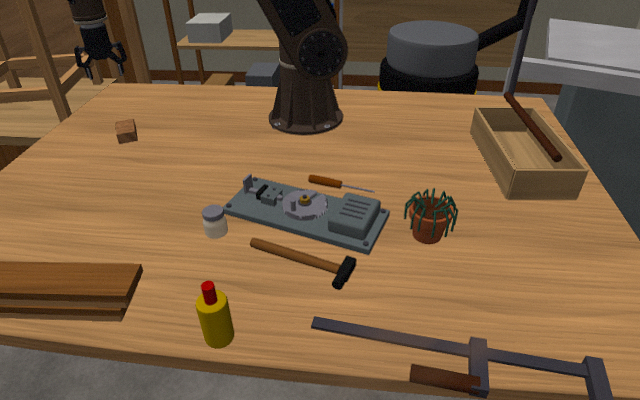

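```bash
python3 - <<'E'
from h import *
c=robot.capture("top"); a=cv2.resize(c["color"][150:270,240:430],None,fx=4.2,fy=4.2,interpolation=cv2.INTER_CUBIC)
d=robot.capture("scene"); b=cv2.resize(d["color"][165:255,210:400],None,fx=4.2,fy=4.2,interpolation=cv2.INTER_CUBIC)
cv2.imwrite("pics/t1.png",a[:,:,::-1]);cv2.imwrite("pics/s1.png",b[:,:,::-1])
m=robot.cut_out("spindle_unit",c)[0]["region"].astype(np.uint8)
h=cv2.findContours(m,0,1)[0]; q=cv2.boxPoints(cv2.minAreaRect(max(h,key=len)))
for p in q: print(p,ray(c,p,.02).round(4))
E
```

```text
[246.44763 219.04932] [0.5631 0.3083 0.02  ]
[264.36786 155.514  ] [0.7313 0.2593 0.02  ]
[417.23267 198.62973] [ 0.6105 -0.1449  0.02  ]
[399.31244 262.16504] [ 0.4435 -0.0937  0.02  ]
```

View pics/t1.png

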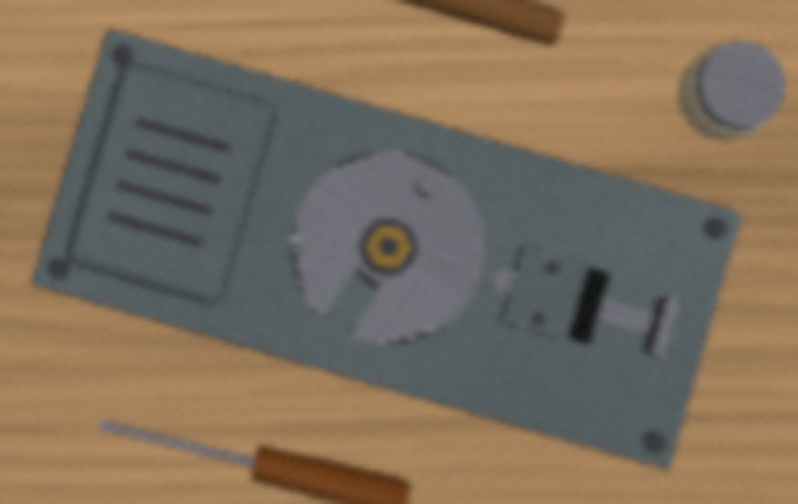

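View pics/s1.png

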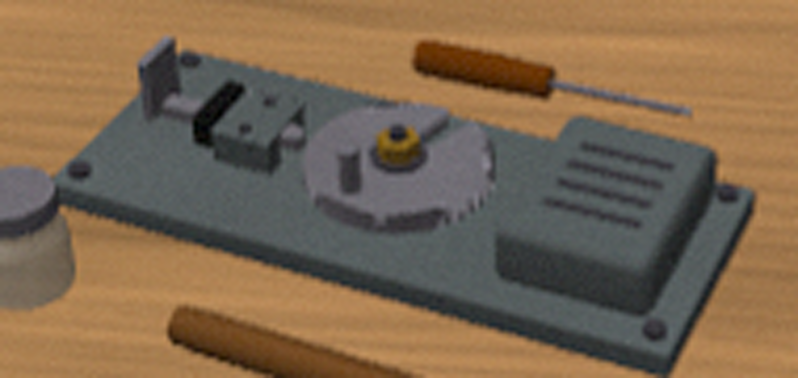

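```bash
cat >> h.py <<'E'
def t(c,x,y,z): return ray(c,(240+x/4.2,150+y/4.2),z)
def s(c,x,y,z): return ray(c,(210+x/4.2,165+y/4.2),z)
E
python3 - <<'E'
from h import *
c=robot.capture("top");d=robot.capture("scene")
q=[(.5631,.3083),(.7313,.2593),(.6105,-.1449),(.4435,-.0937)]
cor=[t(c,*p,.02) for p in[(32,282),(110,30),(740,212),(668,468)]]
print(np.round(cor,4))
y=cor[3]-cor[0]+cor[2]-cor[1];y=-y[:2]/np.linalg.norm(y[:2]);x=np.array([y[1],-y[0]]);print("y",y,np.degrees(np.arctan2(-y[0],y[1])))
y2=sum([np.array(q[0])-q[3],np.array(q[1])-q[2]]);print(y2/np.linalg.norm(y2))
nut=(t(c,388,246,.064)[:2]);nut2=s(d,398,140,.06)[:2]
print("nut",nut,nut2, "edges", t(c,293,247,.042),t(c,487,247,.042),t(c,390,150,.042),t(c,390,346,.042))
for n,P in dict(peg=t(c,426,184,.074),peg2=s(d,347,155,.074),pegbase2=s(d,350,190,.042),slot=t(c,339,326,.042),slot2=s(d,447,112,.042),tab=t(c,668,325,.078),tab2=s(d,158,56,.078),nose=t(c,498,280,.04),nose2=s(d,300,135,.04)).items():
    v=P[:2]-nut; print(n,P.round(4),"unit",(v@x).round(4),(v@y).round(4))
E
```

```text
[[ 0.5681  0.3052  0.02  ]
 [ 0.7269  0.2544  0.02  ]
 [ 0.6057 -0.142   0.02  ]
 [ 0.4455 -0.0931  0.02  ]]
y [0.29334536 0.95600654] -17.05834468968769
[0.28575533 0.95830261]
nut [0.58638971 0.08186469] [0.59618932 0.08531329] edges [0.5872238  0.14001661 0.042     ] [0.58545599 0.02005123 0.042     ] [0.64645072 0.07908843 0.042     ] [0.5252361  0.08100868 0.042     ]
peg [0.6232 0.0586 0.074 ] unit 0.042 -0.0114
peg2 [0.6336 0.0603 0.074 ] unit 0.0515 -0.0068
pegbase2 [0.6265 0.0594 0.042 ] unit 0.0449 -0.0097
slot [0.538  0.1123 0.042 ] unit -0.0552 0.0149
slot2 [0.5378 0.1083 0.042 ] unit -0.0543 0.011
tab [ 0.536  -0.0855  0.078 ] unit 0.0009 -0.1748
tab2 [ 0.5454 -0.0783  0.078 ] unit 0.0078 -0.1651
nose [0.565  0.0134 0.04  ] unit -0.0004 -0.0717
nose2 [0.5701 0.0174 0.04  ] unit 0.0033 -0.0664
```

Call:
{"method": "apply_moves", "body": {
  "moves": [2.85,-2.17,0,0,0,0,2.85,-2.17,0,0,0,0,2.85,-2.17,0,0,0,0,2.85,-2.17,0,0,0,0,2.85,-2.17,0,0,0,0,2.85,-2.17,0,0,0,0,2.85,-2.17,0,0,0,0,2.85,-2.17,0,0,0,0,2.85,-2.17,0,0,0,0,2.85,-2.17,0,0,0,0],
  "claw": 1,
  "squeeze": 20
}}

```text
time: 2.28
position: [0.4354, -0.2807, 0.2315]
ee_rot: [3.075, 0.643, 0.001]
ft_force: [0.2, -0.1, 0.5]
width: -0.0001
grasp_force: 0.0
```

Call:
{"method": "apply_moves", "body": {
  "moves": [2.85,-2.17,0,0,0,0,2.85,-2.17,0,0,0,0,2.85,-2.17,0,0,0,0,2.85,-2.17,0,0,0,0,2.85,-2.17,0,0,0,0,2.85,-2.17,0,0,0,0,2.85,-2.17,0,0,0,0,2.85,-2.17,0,0,0,0,2.85,-2.17,0,0,0,0,2.85,-2.17,0,0,0,0]
}}

```text
time: 3.12
position: [0.6094, 0.0327, 0.2314]
ee_rot: [3.075, 0.644, 0.0]
ft_force: [1.5, -1.6, -0.3]
width: 0.0005
grasp_force: 0.0
```

Call:
{"method": "apply_moves", "body": {
  "moves": [0,0,0,0,0,-0.1,0,0,0,0,0,-0.1,0,0,0,0,0,-0.1,0,0,0,0,0,-0.1,0,0,0,0,0,-0.1,0,0,0,0,0,-0.1,0,0,0,0,0,0]
}}

```text
time: 3.7
position: [0.6088, 0.0308, 0.2313]
ee_rot: [-2.743, -1.531, 0.0]
ft_force: [-0.1, -0.6, 0.4]
width: -0.0004
grasp_force: 0.0
```

Call:
{"method": "apply_moves", "body": {
  "moves": [0,0,3,0,0,0,0,0,3,0,0,0,0,0,3,0,0,0,0,0,3,0,0,0,0,0,2,0,0,0,0,0,0,0,0,0]
}}

```text
time: 4.2
position: [0.6062, 0.0308, 0.0874]
ee_rot: [-2.747, -1.518, 0.008]
ft_force: [-1.6, -0.0, -0.3]
width: -0.0001
grasp_force: 0.0
```

```bash
python3 - <<'E'
from h import *
a=robot.capture("top")["color"][150:270,260:450]
b=robot.capture("scene")["color"][130:240,200:390]
i=np.vstack([cv2.resize(v,None,fx=2.6,fy=2.6,interpolation=cv2.INTER_CUBIC) for v in(a,b)])
cv2.imwrite("pics/m2.png",i[:,:,::-1])
E
```

```text
(no output)
```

View pics/m2.png

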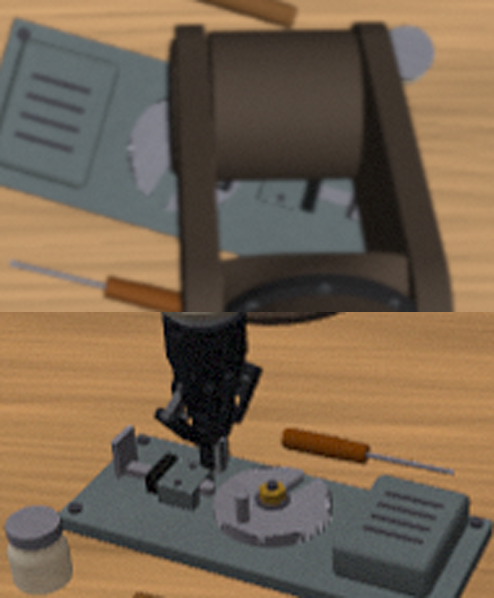

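The fingertips (lower view, about 212,465) hang between the guide block and the peg (242,505), with the peg clear in front. I'll go down and then push until contact.

Call:
{"method": "apply_moves", "body": {
  "moves": [0,0,1,0,0,0,0,0,1,0,0,0,0,0,1,0,0,0,0,0,0.2,0,0,0,0,0,0,0,0,0,0,0,0,0,0,0]
}}

```text
time: 4.8
position: [0.6088, 0.0308, 0.0593]
ee_rot: [-2.747, -1.523, 0.0]
ft_force: [0.4, -0.5, 0.2]
width: 0.0001
grasp_force: 0.0
```

Call:
{"method": "apply_moves", "body": {
  "moves": [0.2,0,0,0,0,0,0.2,0,0,0,0,0,0.2,0,0,0,0,0,0.2,0,0,0,0,0,0.2,0,0,0,0,0,0.2,0,0,0,0,0,0.2,0,0,0,0,0,0,0,0,0,0,0]
}}

```text
time: 5.47
position: [0.6164, 0.043, 0.0593]
ee_rot: [2.747, 1.524, -0.0]
ft_force: [0.5, -0.2, -0.5]
width: 0.0001
grasp_force: 0.0
```

Call:
{"method": "apply_moves", "body": {
  "moves": [0.23,0.09,0,0,0,-0.052,0.23,0.09,0,0,0,-0.052,0.23,0.09,0,0,0,-0.052,0.23,0.09,0,0,0,-0.052,0.23,0.09,0,0,0,-0.052,0,0,0,0,0,0]
}}

```text
time: 5.97
position: [0.6254, 0.051, 0.0593]
ee_rot: [2.524, 1.871, -0.0]
ft_force: [0.2, -1.5, -0.2]
width: 0.0002
grasp_force: 0.5
```

```bash
python3 - <<'E'
from h import *
b=robot.capture("scene")["color"][130:240,200:390]
cv2.imwrite("pics/m3.png",cv2.resize(b,None,fx=4,fy=4,interpolation=cv2.INTER_CUBIC)[:,:,::-1])
E
```

```text
(no output)
```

View pics/m3.png

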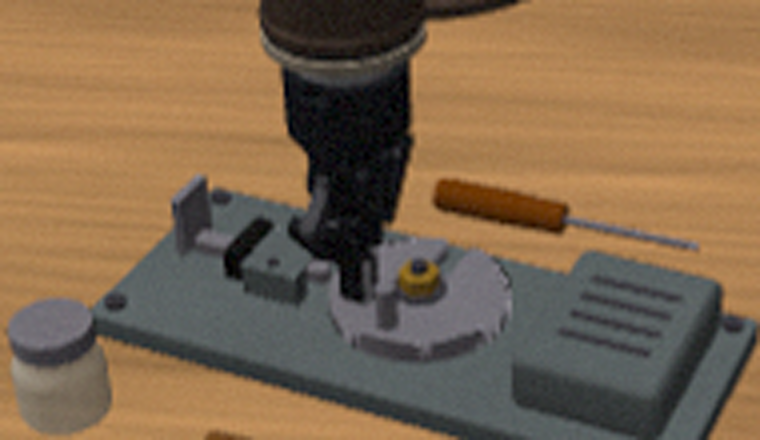

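Call:
{"method": "apply_moves", "body": {
  "moves": [0.23,0.09,0,0,0,-0.052,0.23,0.09,0,0,0,-0.052,0.23,0.09,0,0,0,-0.052,0.23,0.09,0,0,0,-0.052,0.23,0.09,0,0,0,-0.052,0.23,0.09,0,0,0,-0.052,0.23,0.09,0,0,0,-0.052,0.23,0.09,0,0,0,-0.052,0.23,0.09,0,0,0,-0.052,0.23,0.09,0,0,0,-0.052]
}}

```text
time: 6.85
position: [0.6363, 0.0729, 0.0594]
ee_rot: [1.961, 2.453, 0.001]
ft_force: [4.1, -3.0, -2.3]
width: 0.0001
grasp_force: 2.2
```

Call:
{"method": "apply_moves", "body": {
  "moves": [0.23,0.09,0,0,0,-0.052,0.23,0.09,0,0,0,-0.052,0.23,0.09,0,0,0,-0.052,0.23,0.09,0,0,0,-0.052,0.23,0.09,0,0,0,-0.052,0.23,0.09,0,0,0,-0.052,0.23,0.09,0,0,0,-0.052,0.23,0.09,0,0,0,-0.052,0.23,0.09,0,0,0,-0.052,0,0,0,0,0,0]
}}

```text
time: 7.68
position: [0.6351, 0.0954, 0.0596]
ee_rot: [1.337, 2.841, 0.001]
ft_force: [2.7, -0.3, -0.4]
width: 0.0003
grasp_force: 1.2
```

```bash
python3 - <<'E'
from h import *
C=np.array([.588,.081]);u=np.array([.2915,.9566]);x=np.array([.9566,-.2915])
c=robot.capture("scene")
for l in("peg_center","slot_mouth"): print(l,find(c,l))
o=robot.get_obs();v=o["position"][:2]-C;print("tcp unit",v@x,v@u)
b=c["color"][130:240,200:390]
cv2.imwrite("pics/m4.png",cv2.resize(b,None,fx=4,fy=4,interpolation=cv2.INTER_CUBIC)[:,:,::-1])
E
```

```text
peg_center [(array([0.6197, 0.0896, 0.045 ]), 0.69)]
slot_mouth [(array([0.6191, 0.0799, 0.0438]), 0.9), (array([ 0.5508, -0.0822,  0.0461]), 0.7)]
tcp unit 0.04051000717552618 0.0270785762915526
```

View pics/m4.png

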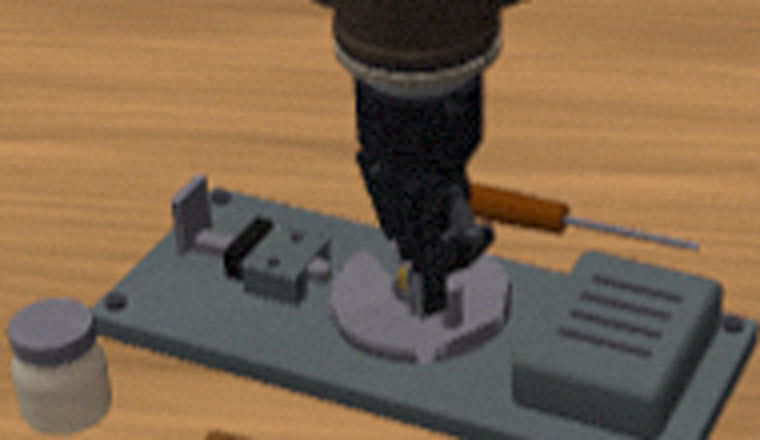

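Call:
{"method": "apply_moves", "body": {
  "moves": [0.23,0.09,0,0,0,-0.052,0.23,0.09,0,0,0,-0.052,0.23,0.09,0,0,0,-0.052,0.23,0.09,0,0,0,-0.052,0.23,0.09,0,0,0,-0.052,0.23,0.09,0,0,0,-0.052,0.23,0.09,0,0,0,-0.052,0.23,0.09,0,0,0,-0.052,0.23,0.09,0,0,0,-0.052,0,0,0,0,0,0]
}}

```text
time: 8.67
position: [0.6236, 0.1145, 0.0595]
ee_rot: [0.642, 3.074, 0.001]
ft_force: [3.2, 0.7, 1.2]
width: -0.0002
grasp_force: 1.3
```

```bash
python3 - <<'E'
from h import *
C=np.array([.588,.081]);u=np.array([.2915,.9566]);x=np.array([.9566,-.2915])
c=robot.capture("scene");d=robot.capture("top")
o=robot.get_obs();v=o["position"][:2]-C;h=R.from_rotvec(o["ee_rot"]).as_matrix()[:2,0]
p=v+.018*h;print("tcp unit",v@x,v@u,"peg",p@x,p@u,np.degrees(np.arctan2(p@u,p@x)))
a=cv2.resize(c["color"][165:240,245:345],None,fx=6,fy=6,interpolation=cv2.INTER_CUBIC)[:300]
a=cv2.resize(c["color"][175:230,250:370],None,fx=5,fy=5,interpolation=cv2.INTER_CUBIC)
b=cv2.resize(d["color"][165:225,290:410],None,fx=5,fy=5,interpolation=cv2.INTER_CUBIC)
cv2.imwrite("pics/m5.png",np.vstack([a,b])[:,:,::-1])
# expected pixel of peg top (scene) for peg angle
for g in(75,80,85,90):
    q=C+.044*(x*np.cos(np.radians(g))+u*np.sin(np.radians(g)));print(g,(proj(c,[*q,.074])-[250,175])*5)
m=C-.06*u
print("exit",(proj(c,[*m,.042])-[250,175])*5,(proj(d,[*m,.042])-[290,165])*5+[0,275])
E
```

```text
tcp unit 0.024222620459810808 0.04209354557828343 peg 0.0063512694971851824 0.0442459588331544 81.83129942834996
75 [332.80142462 115.69692831]
80 [337.28208659 112.10018591]
85 [341.20015186 108.31116102]
90 [344.52828542 104.36133466]
exit [168.17604788 108.8430989 ] [323.43742793 522.92326162]
```

View pics/m5.png

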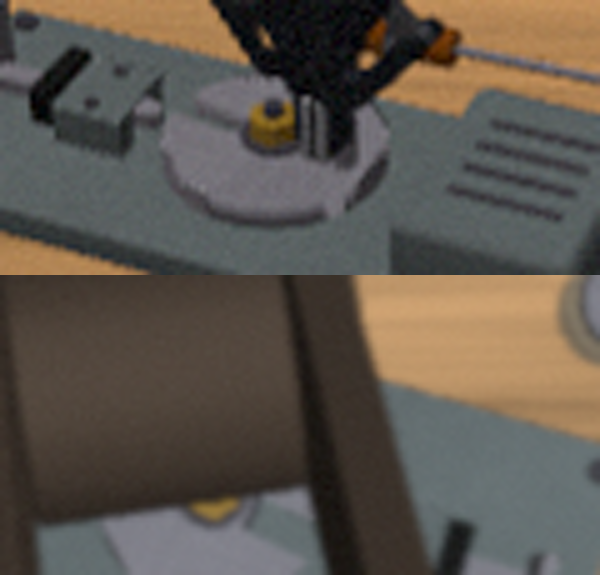

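Call:
{"method": "apply_moves", "body": {
  "moves": [0.19,0.07,0,0,0,-0.042,0.19,0.07,0,0,0,-0.042,0.19,0.07,0,0,0,-0.042,0,0,0,0,0,0,0,0,0,0,0,0,-1,0,0,0,0,0,-1,0,0,0,0,0,-1,0,-2,0,0,0,0,0,-4,0,0,0,0,0,-4,0,0,0]
}}

```text
time: 9.6
position: [0.6474, 0.1088, 0.1589]
ee_rot: [-0.451, -3.105, 0.002]
ft_force: [1.8, -0.2, -0.1]
width: 0.0004
grasp_force: 0.0
```

```bash
python3 - <<'E'
from h import *
C=np.array([.588,.081]);u=np.array([.2915,.9566]);x=np.array([.9566,-.2915])
o=robot.get_obs();v=o["position"][:2]-C;h=R.from_rotvec(o["ee_rot"]).as_matrix()[:2,0]
print(v@x,v@u,o["position"],np.degrees(np.arctan2(h@u,h@x)))
E
```

```text
0.04871295866002056 0.04390523468502049 [0.64739388 0.10879837 0.15889773] -179.59577983202396
```

Call:
{"method": "apply_moves", "body": {
  "moves": [0.61,-3.24,0,0,0,0,0.61,-3.24,0,0,0,0,0.61,-3.24,0,0,0,0,0.61,-3.24,0,0,0,0,0.61,-3.24,0,0,0,0,0.61,-3.24,0,0,0,0,0.61,-3.24,0,0,0,0,0.61,-3.24,0,0,0,0,0,0,0,0,0,0.12,0,0,0,0,0,0.12]
}}

```text
time: 10.43
position: [0.527, -0.1275, 0.1593]
ee_rot: [-0.831, -3.029, 0.0]
ft_force: [-0.2, -0.3, -0.1]
width: -0.0005
grasp_force: 0.0
```

Call:
{"method": "apply_moves", "body": {
  "moves": [0,0,0,0,0,0.12,0,0,0,0,0,0.12,0,0,0,0,0,0.12,0,0,0,0,0,0.12,0,0,0,0,0,0.12,0,0,0,0,0,0.12,0,0,0,0,0,0.12,0,0,0,0,0,0.12,0,0,0,0,0,0.12,0,0,0,0,0,0.12]
}}

```text
time: 11.27
position: [0.5278, -0.1257, 0.1592]
ee_rot: [-2.395, -2.032, 0.001]
ft_force: [-0.2, -0.0, -0.9]
width: 0.0003
grasp_force: 0.0
```

Call:
{"method": "apply_moves", "body": {
  "moves": [0,0,0,0,0,0.12,0,0,0,0,0,0,0,0,0,0,0,0]
}}

```text
time: 11.52
position: [0.5277, -0.1255, 0.1592]
ee_rot: [-2.503, -1.898, 0.0]
ft_force: [0.7, 0.9, -0.2]
width: -0.0003
grasp_force: 0.0
```

```bash
python3 - <<'E'
from h import *
C=np.array([.588,.081]);u=np.array([.2915,.9566]);x=np.array([.9566,-.2915])
o=robot.get_obs();v=o["position"][:2]-C;h=R.from_rotvec(o["ee_rot"]).as_matrix()[:2,0]
print(v@x,v@u,o["position"],np.degrees(np.arctan2(h@u,h@x)))
c=robot.capture("scene");d=robot.capture("top")
a=cv2.resize(c["color"][165:225,240:370],None,fx=5,fy=5,interpolation=cv2.INTER_CUBIC)
b=cv2.resize(d["color"][170:230,300:430],None,fx=5,fy=5,interpolation=cv2.INTER_CUBIC)
cv2.imwrite("pics/m6.png",np.vstack([a,b])[:,:,::-1])
P=lambda X,Y,z:[*(C+X*x+Y*u),z]
for n,p in dict(mouthL=P(-.01,-.06,.042),mouthR=P(.01,-.06,.042),peg=P(0,.044,.074),nut=P(0,0,.064),nose=P(0,-.07,.04),tab=P(0,-.176,.078)).items():
    print(n,((proj(c,p)-[240,165])*5).round(),((proj(d,p)-[300,170])*5).round()+[0,300])
E
```

```text
0.002485881383864602 -0.21514946458173598 [ 0.52766529 -0.12552509  0.15921   ] 91.29349900365764
mouthL [227. 149.] [268. 541.]
mouthR [210. 169.] [279. 504.]
peg [395. 154.] [ 81. 465.]
nut [318. 151.] [164. 490.]
nose [202. 158.] [292. 528.]
tab [26. 57.] [499. 585.]
```

View pics/m6.png

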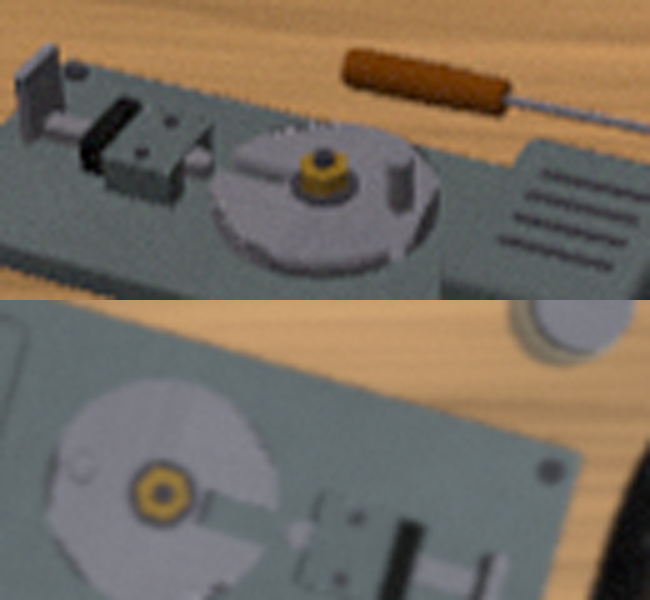

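Call:
{"method": "apply_moves", "body": {
  "moves": [0,0,3,0,0,0.02,0,0,3,0,0,0,0,0,2.2,0,0,0,0,0,2,0,0,0,0,0,0,0,0,0,0,0,0,0,0,0]
}}

```text
time: 12.12
position: [0.5268, -0.1249, 0.0568]
ee_rot: [-2.522, -1.871, 0.002]
ft_force: [1.1, -0.4, 0.1]
width: 0.0001
grasp_force: 0.0
```

Call:
{"method": "apply_moves", "body": {
  "moves": [0.4,0,0,0,0,0,0.4,0,0,0,0,0,0.4,0,0,0,0,0,0.4,0,0,0,0,0,0.4,0,0,0,0,0,0.4,0,0,0,0,0,0.3,0,0,0,0,0,0.3,0,0,0,0,0,0.3,0,0,0,0,0,0.3,0,0,0,0,0]
}}

```text
time: 12.95
position: [0.538, -0.0906, 0.0574]
ee_rot: [2.525, 1.87, -0.0]
ft_force: [-1.9, -3.8, 3.4]
width: 0.0002
grasp_force: 2.0
```

Call:
{"method": "apply_moves", "body": {
  "moves": [0.2,0,0,0,0,0,0.2,0,0,0,0,0,0.2,0,0,0,0,0,0.2,0,0,0,0,0,0.2,0,0,0,0,0,0.2,0,0,0,0,0,0.2,0,0,0,0,0,0,0,0,0,0,0]
}}

```text
time: 13.62
position: [0.5421, -0.0768, 0.0573]
ee_rot: [-2.525, -1.87, -0.0]
ft_force: [0.3, -0.4, -0.4]
width: 0.0002
grasp_force: 0.0
```

Call:
{"method": "apply_moves", "body": {
  "moves": [0.15,0,0,0,0,0,0.15,0,0,0,0,0,0.15,0,0,0,0,0,0.15,0,0,0,0,0]
}}

```text
time: 13.95
position: [0.5437, -0.0714, 0.0572]
ee_rot: [-2.525, -1.869, 0.0]
ft_force: [-0.9, -4.0, 0.9]
width: -0.0002
grasp_force: 2.0
```

Call:
{"method": "apply_moves", "body": {
  "moves": [0.1,0,0,0,0,0,0.1,0,0,0,0,0]
}}

```text
time: 14.12
position: [0.5443, -0.0694, 0.0573]
ee_rot: [-2.525, -1.87, 0.0]
ft_force: [0.1, -4.1, -0.5]
width: 0.0001
grasp_force: 2.0
```

Call:
{"method": "apply_moves", "body": {
  "moves": [0.1,0,0,0,0,0]
}}

```text
time: 14.2
position: [0.5446, -0.0685, 0.0572]
ee_rot: [-2.525, -1.87, 0.0]
ft_force: [-0.3, -3.3, 0.4]
width: 0.0001
grasp_force: 2.0
```

Call:
{"method": "apply_moves", "body": {
  "moves": [0.1,0,0,0,0,0,0.1,0,0,0,0,0]
}}

```text
time: 14.37
position: [0.5452, -0.0666, 0.0573]
ee_rot: [-2.525, -1.869, 0.0]
ft_force: [0.9, -3.6, -0.4]
width: -0.0001
grasp_force: 2.0
```

Call:
{"method": "apply_moves", "body": {
  "moves": [0.1,0,0,0,0,0]
}}

```text
time: 14.45
position: [0.5455, -0.0657, 0.0573]
ee_rot: [-2.525, -1.869, 0.0]
ft_force: [-0.7, -3.7, -0.0]
width: 0.0001
grasp_force: 2.0
```

Call:
{"method": "apply_moves", "body": {
  "moves": [0.1,0,0,0,0,0]
}}

```text
time: 14.53
position: [0.5458, -0.0647, 0.0573]
ee_rot: [-2.525, -1.87, 0.0]
ft_force: [-1.0, -4.7, -0.4]
width: 0.0002
grasp_force: 2.7
```

Call:
{"method": "apply_moves", "body": {
  "moves": [0.1,0,0,0,0,0]
}}

```text
time: 14.62
position: [0.546, -0.0638, 0.0572]
ee_rot: [-2.525, -1.87, 0.0]
ft_force: [-0.9, -6.9, -0.2]
width: -0.0
grasp_force: 3.4
```

Call:
{"method": "apply_moves", "body": {
  "moves": [0.08,0,0,0,0,0,0,0,0,0,0,0,0,0,0,0,0,0,0,0,0,0,0,0]
}}

```text
time: 14.95
position: [0.5463, -0.0631, 0.0573]
ee_rot: [-2.525, -1.87, 0.0]
ft_force: [0.0, -4.2, -1.0]
width: 0.0
grasp_force: 2.4
```

Call:
{"method": "apply_moves", "body": {
  "moves": [-0.5,0,0,0,0,0,-1,0,0,0,0,0,-1.5,0,0,0,0,0,-1,0,-2,0,0,0,0,0,-4,0,0,0,0,0,-4,0,0,0,0,0,0,0,0,0,0,0,0,0,0,0]
}}

```text
time: 15.62
position: [0.5358, -0.1023, 0.1596]
ee_rot: [2.523, 1.867, 0.005]
ft_force: [-0.4, 0.4, -1.2]
width: 0.0001
grasp_force: 0.0
```

```bash
python3 - <<'E'
from h import *
c=robot.capture("scene");d=robot.capture("top")
a=cv2.resize(c["color"][165:225,240:370],None,fx=5,fy=5,interpolation=cv2.INTER_CUBIC)
b=cv2.resize(d["color"][170:230,300:430],None,fx=5,fy=5,interpolation=cv2.INTER_CUBIC)
cv2.imwrite("pics/m7.png",np.vstack([a,b])[:,:,::-1])
E
```

```text
(no output)
```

View pics/m7.png

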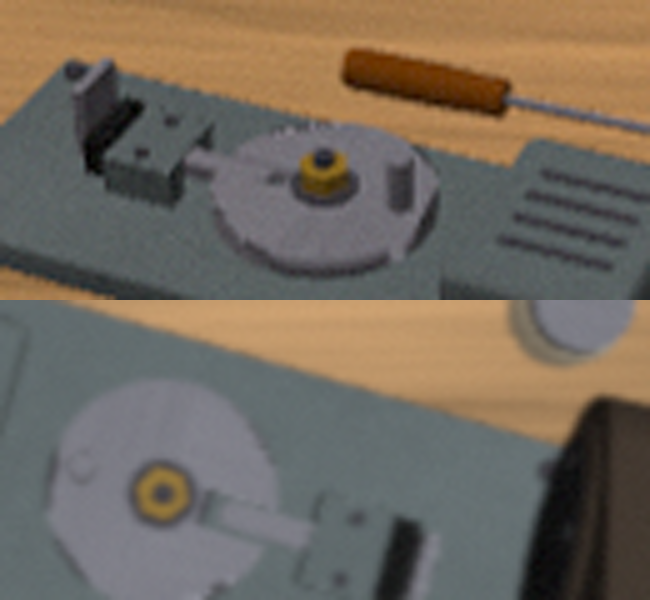

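The tab now sits against the buffer (scene view, about 95,110). The bar lies centred in the slot with its nose near the inner end (top view, about 218,515). I'm handing in.

```bash
python3 -c "
from plant import robot
print(robot.close_job())"
```

```text
the job is handed in; nothing more can be done
None
```

I turned the slot to face the bar and pushed the bar home against its buffer. The wrist-force readings stayed under about 7 N, none of the moves went near the loose items, and the job is handed in (no verdict was returned).

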